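# Stow the tire gauge, pull the lid release and latch the toolbox

## Robot

A 7-joint arm with a two-finger parallel gripper is mounted at the origin on the work surface. World frame = base frame: x ahead of the robot, y to its left, z up, the work surface at z = 0. Lengths are in mm, angles in rad, forces in N, time in s.
With the tool pointing down it reaches from about 400 to 875 mm from the base axis. Payload 4.4 kg.
Tool frame: the origin (TCP) lies at the very end of the fingers, on their centre line; the grasp point (between the pads) lies 19 mm behind it; y points along the fingers, x is the direction in which the jaws open and shut, and the axes are right-handed (so a half turn about y gives the same grasp; the last joint's range is limited). The gripper opens to 85 mm and grips with 20 to 120 N. Pads are 22 mm wide; open, the fingers measure 114 mm over their backs; the gripper's body (76 mm by 85 mm) begins 54 mm behind the grasp point. The pads swing forward as they close: fully open they stand 13 mm farther back than shut.
Start: joints at [-1.329, 0.628, 0.038, 1.517, -0.027, 0.996, -0.02], TCP at [196.901, 619.474, 198.813] pointing down, gripper open.
Joint ranges: [-3.06, 3.06], [-0.37, 2.12], [-1.25, 1.32], [0.18, 2.47], [-1.1, 4.24], [0.23, 1.98], [-2.94, 2.94]. Speed limits (rad/s): [2.57, 2.57, 3.14, 3.14, 3.14, 3.14, 3.14].

## Interface

Orientations are given as [roll, pitch, yaw] about the fixed x, y, z axes, in that order (R = Rz(yaw) Ry(pitch) Rx(roll)).
In Python, from cell import readout, eyes, finish_job gives the robot as it stands. The module is installed in compiled form; this text tells all that it offers.
- The arm moves only by the tool apply_moves, never from a script. Its argument "commands" is a list that holds one entry, the list of rows, each a list of 6 numbers: the shift along the tool's x, y, z in units of 0.04 m (1.0 is 0.04 m), then the turn, a rotation vector about the tool's x, y, z in units of 5 degrees (1.0 is 5 degrees). A call has 1 to 8 rows; each row shifts and turns the pose as measured when the row begins, along the tool's axes as they then stand; what a row does not reach is not made up. A row lasts 1/12 s, in which the tool goes at most 41.7 mm and 7.16 degrees, less where a joint would pass 70% of its speed; a pose out of reach is approached as far as the arm can. A call with a number of a shift or a turn outside -1 to 1 is refused whole. A call with a gripper value outside its range is refused whole. "claw" is the finger opening in mm, from 0 to 85.4, set as the call begins (left out, the last holds). The fingers move at their own pace and stop on an object; the grip force is fixed at half the most. Time passes only in rows, so rows that do not move let the fingers close. It gives the time, the measured TCP pose, the force and the opening at its end, in the units of the state.
- readout.read_state(): the state, without advancing time (a new reading comes with each control period).
- eyes.get_image(name): name is "side" or "top" or "wrist"; returns a dict with "image" (400x640x3 uint8, red, green, blue), "mtx" (3x3 intrinsics, pixels), "rvec" (rotation vector, rad) and "tvec" (3), from world to camera coordinates, as OpenCV has them. Camera axes: x right, y down, z forward; pixel columns grow to the right and rows downward; lengths in mm; the calibration is good to about 2 mm. A picture is of the moment at which its call begins. There is no depth.
- finish_job(): hands the job in, once; it reports no verdict.
The state is a dict: "clock": time; "qpos": joint angles; "qd": joint speeds; "tau": joint torques, N m; "eef_pos": TCP position; "tool_rot": TCP orientation; "force": force on the tool from outside, world axes, zero at the start; "torque": the same for the moment, N m; "width": finger opening in mm.
Only numpy, scipy, OpenCV 4.12 (cv2) and the standard library are available. Lean on these libraries where they do the work, as an engineer would, in place of code of your own. Each camera call takes 0.05 s, during which the arm holds its last target. There are 200 camera calls.

## Task

Put the chrome tire gauge away in the open toolbox, pull the sprung lid release on the toolbox's end out to its stop so that it clicks and stays out, and then push the lid down until its catch holds it shut. Leave the other things on the bench where they are.

Things in the scene. Friction and masses are not known exactly. Their poses are not given: they have to be found in the camera images.
- toolbox: Open grey steel toolbox fixed to the bench, 180 (x) x 240 (y) x 110 mm high, walls and floor 4 mm. Origin: centre of its underside; +x to the hinge side (away from the robot), +y to the end with the lid release, z up. A black tray fills it to z = 44 mm; fixed sockets 14 mm high stand on it at x = 45 to 71 mm. A barrel 26 mm thick, axis at x = 10, z = 70 mm, stands 30 mm out from the +y end wall.
- bay (a point): Centre of the free front half of the tray in the toolbox, on its top: at x = -42, y = -10, z = 44 mm of the toolbox, 66 mm below the rim. Free room about it: 44 mm to the front wall, 87 mm to the sockets, 209 mm along y, open above (the raised lid does not overhang it): the gauge can lie there along y. Axes as the toolbox.
- slide_grip (a point): Grip point of the lid release, a black upright plate 60 (box x) x 14 (box y) x 70 mm (z) on a 10 mm rod through the toolbox's +y end wall. The point is mid-plate, 15 mm below its top edge, 110 mm above the bench, at x = 10, y = 185 mm of the toolbox when home; the rod is 40 mm below it, the guide barrel's end 28 mm from the plate. Pinch from above across the 14 mm. Axes as the toolbox.
- slide (a joint): How far the lid release is pulled out along the toolbox's +y, m. 0 = home: its rod stops the lid closing below about 1.0 rad. 0.0445 = its stop. A spring pulls it home with 2 N rising to 6.5 N; from 0.028 to 0.036 a detent adds up to 12 N (18 N in all); past about 0.042, at the stop, it has clicked and stays out by itself (reads 0.043 to 0.045). Let go sooner, it springs home.
- lid (a joint): Lid angle, rad: 0 = shut, 1.57 = upright. Starts at 1.3 to 1.52, inside facing the robot. The stiff hinge with lifting spring stays put above about 1 rad; lower, it rises when let go unless caught. Pushing down takes 2 to 5 N at the free edge, below 0.09 rad about 13 N until the catch snaps over at 0.045 rad; then it stays shut, below 0.01 rad.
- lid_hinge (a point): Middle of the lid's hinge axis, at x = 90, y = 0, z = 110 mm of the toolbox; the axis is along the toolbox's y. The point turns with the lid: from it the lid runs 190 mm along its own -x; its outer face lies 6 mm (low ribs 7 mm) along its own +z.
- lid_edge (a point): Middle of the lid's free edge on its outer face, 190 mm from the hinge. The lid is 240 mm wide along the hinge and 5 mm thick, with a 22 mm lip at the free edge. Same axes as lid_hinge.
- gauge: Chrome stick tire gauge lying flat, 175 mm long: round barrel 20 mm thick with a short black band near one end and a flat round head 32 mm across and 20 mm high at the other. Origin: middle of its length on the underside; x along the barrel towards the head, z up. 0.1 to 0.2 kg. Grip it across the barrel at or just beside the origin.
- wiper_a: Folded wiper arm, bystander, 200 x 28 x 24 mm: thin dark bar and rubber strip with a black block at the end. Origin: middle of its underside, x along it towards the block.
- wiper_b: Second folded wiper arm, like the first, bystander.
- funnel: Black plastic funnel standing mouth down, 120 mm across, 130 mm high, bystander. Origin: centre of its underside.
- bowl: White ceramic bowl of end caps, 100 mm across, 45 mm high, bystander. Origin: centre of its underside.
- spray_can: Bare metal can with a cap, 60 mm across, 170 mm high, bystander. Origin: centre of its underside.
- torch: Black torch lying flat, 130 mm long, 32 mm thick, bystander. Origin: middle of its underside, x along it.
Not all that is in view belongs to the job. Of the things like the gauge, leave any that is brown; of the rest the larger one is meant.

How it is judged (in metres and radians):
On the way:
1. the lid release is pulled out to its stop while the lid is still up (value of joint slide above 0.042 m and value of joint lid above 0.8 rad), for 0.2 s.
At the end, for the whole second after the job is handed in: The gauge lies still inside the toolbox (its origin within the walls and less than 85 mm above the underside), the lid release stays out at its stop (more than 41 mm) and the lid is held shut (less than 0.03 rad) (x of gauge in the frame of toolbox between -0.085 and 0.085 m and y of gauge in the frame of toolbox between -0.115 and 0.115 m and z of gauge in the frame of toolbox between -0.005 and 0.085 m and value of joint slide above 0.041 m and value of joint lid below 0.03 rad and linear speed of gauge below 0.02 m/s); the robot touches nothing.
It fails at once if another thing on the bench (wiper arm, funnel, bowl, can, torch) is moved more than 30 mm or tipped over (distance of any of wiper_a, wiper_b, funnel, bowl, spray_can, torch from where it was at the start of the episode above 0.03 m or angle between any of wiper_a, wiper_b, funnel, bowl, spray_can, torch's own z axis and vertical above 0.5 rad).
It also fails if it takes over 72 s, if anything falls off the work surface, if the arm or the gripper's body presses on something with over 40 N, if the wrist force passes 120 N, or if a joint passes its speed limit or range.

## Working session

There is one attempt and no reset: what is moved stays moved. The work goes in short steps, Python scripts to look and compute and a tool call to move; the robot and the scene stay as the last step left them, time stands still between calls to the robot, and variables do not carry over. Pictures are saved under pics/ and viewed, about 8 in all and at most 12, crops included, and the job is handed in when it is done.

Besides the shell and the picture viewer there is one more tool, called after ">>>" by a JSON object that holds its "fn" and its "kwargs". apply_moves: Moves the arm, as the interface text tells. Shifts and turns lie within -1 to 1; 1 stands for 0.04 m of shift or 5 degrees of turn. Its arguments: {"type":"object","properties":{"commands":{"type":"array"},"claw":{"type":"number"}},"required":["commands"]}

```bash
mkdir -p pics; cat > h.py <<'E'
import numpy as np, cv2
from cell import readout, eyes, finish_job
from scipy.spatial.transform import Rotation as R
def st():
    s=readout.read_state(); print({k:np.round(s[k],3).tolist() for k in("clock","qpos","eef_pos","tool_rot","force","width")}); return s
def snap(n,f):
    d=eyes.get_image(n); cv2.imwrite(f'pics/{f}.png',d['image'][:,:,::-1]); np.savez(f'pics/{f}.npz',**d); return d
def load(f): return np.load(f'pics/{f}.npz')
def proj(d,P): return cv2.projectPoints(np.array(P,float).reshape(-1,1,3),d['rvec'],d['tvec'],d['mtx'],None)[0][:,0]
def ray(d,uv):
    M=cv2.Rodrigues(d['rvec'])[0]; c=-M.T@d['tvec'].ravel()
    v=M.T@np.linalg.inv(d['mtx'])@np.array([uv[0],uv[1],1.]); return c,v/np.linalg.norm(v)
def atz(d,uv,z): c,v=ray(d,uv); return c+v*(z-c[2])/v[2]
def tri(obs):
    A=0;b=0
    for d,uv in obs:
        c,v=ray(d,uv); P=np.eye(3)-np.outer(v,v); A=A+P; b=b+P@c
    X=np.linalg.solve(A,b); return X,[np.round(proj(d,X)[0]-uv,1).tolist() for d,uv in obs]
E
python3 - <<'E'
from h import *
s=st(); print(R.from_euler('xyz',s['tool_rot']).as_matrix().round(3))
for n in("top","side","wrist"):
    d=snap(n,n+'0'); print(n,ray(d,(320,200)),d['mtx'][0,0])
E
```

```text
{'clock': 0.0, 'qpos': [-1.329, 0.629, 0.038, 1.518, -0.027, 0.996, -0.02], 'eef_pos': [196.707, 618.787, 197.872], 'tool_rot': [-1.571, 0.002, 1.263], 'force': [0.371, 1.252, -0.768], 'width': 85.436}
[[ 0.303 -0.001 -0.953]
 [ 0.953 -0.002  0.303]
 [-0.002 -1.    -0.   ]]
top (array([ 190.10936606,  -21.05216576, 1352.32476457]), array([ 0.20542662,  0.01823212, -0.97850268])) 383.77359715359404
side (array([ 207.79118485, -887.63306176, 1042.53359163]), array([ 0.19522539,  0.66225581, -0.72339774])) 418.19742633535793
wrist (array([119.89760686, 643.64713187, 372.47282146]), array([ 0.29292958, -0.07703512, -0.95302563])) 343.738414737907
```

View pics/top0.png

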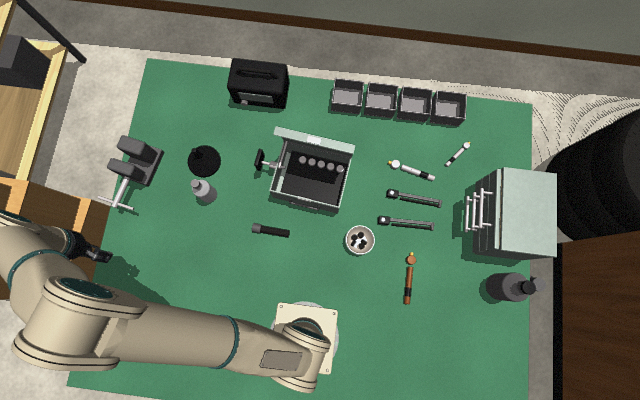

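View pics/side0.png

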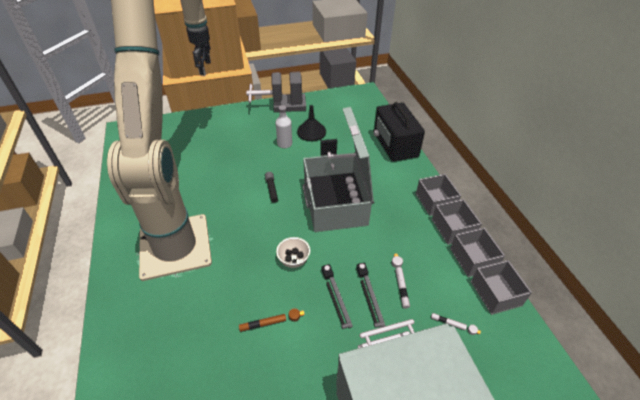

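Candidates for the gauge (top view): chrome at (412,170), smaller chrome at (457,153) and brown at (409,278). I choose the larger chrome one, (412,170), and check it in a close crop that also shows the toolbox.

```bash
python3 - <<'E'
from h import *
def crop(f,x,y,w,h,k):
    i=cv2.imread(f'pics/{f}.png')[y:y+h,x:x+w]; return cv2.resize(i,None,fx=k,fy=k,interpolation=cv2.INTER_CUBIC)
a=crop('top0',250,120,110,100,4); b=crop('top0',380,140,100,50,4)
c=crop('side0',295,100,90,140,4); e=crop('side0',380,245,110,100,3)
o=np.zeros((600,800,3),np.uint8)
o[:400,:440]=a; o[400:600,:400]=b;  cv2.imwrite('pics/c1.png',o[:, :440])
o=np.zeros((560,700,3),np.uint8); o[:560,:360]=c; o[:300,370:700]=e; cv2.imwrite('pics/c2.png',o)
E
```

```text
(no output)
```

View pics/c1.png

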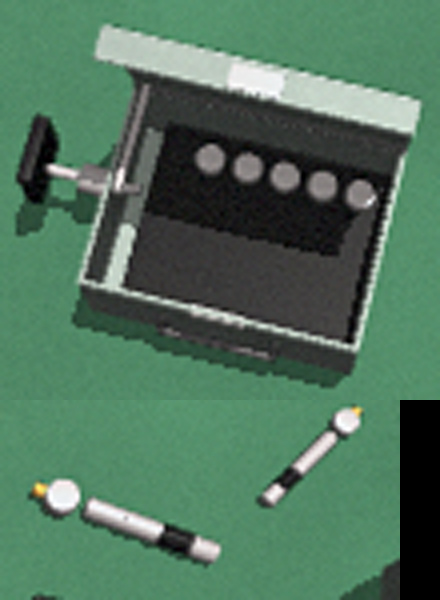

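View pics/c2.png

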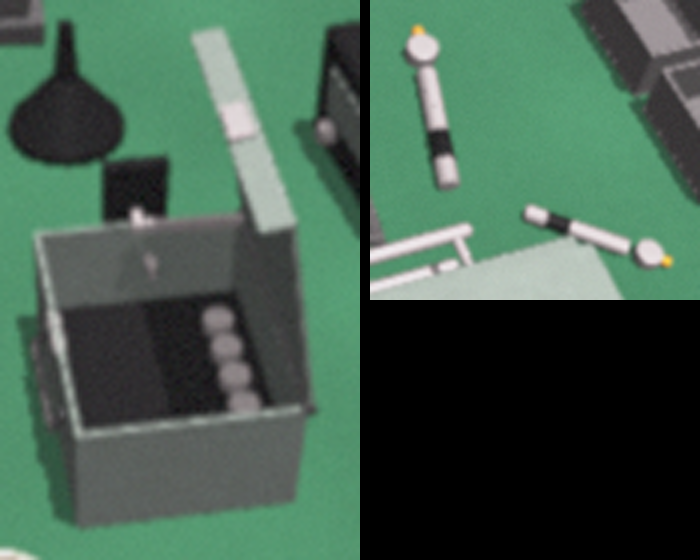

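```bash
cat > fit.py <<'E'
from h import *
from scipy.optimize import least_squares
T=load('top0');S=load('side0')
def px(o,k,u,v): return np.array([o[0]+(u+.5)/k-.5,o[1]+(v+.5)/k-.5])
t=lambda u,v:px((250,120),4,u,v); s=lambda u,v:px((295,100),4,u,v)
tg=lambda u,v:px((380,140),4,u,v-400); sg=lambda u,v:px((380,245),3,u-370,v)
obs=[(T,t(82,283),(-90,120)),(T,t(357,350),(-90,-120)),(S,s(37,233),(-90,120)),(S,s(78,432),(-90,-120))]
lid=[(T,t(102,27),120),(T,t(420,103),-120),(S,s(222,30),120),(S,s(294,222),-120)]
def box(p,P):
    c,n=np.cos(p[2]),np.sin(p[2]); P=np.atleast_2d(P); return np.c_[p[0]+c*P[:,0]-n*P[:,1],p[1]+n*P[:,0]+c*P[:,1],P[:,2]]
def lidp(p,a,y,x=-190,z=6): return (90+np.cos(a)*x+np.sin(a)*z,y,110-np.sin(a)*x+np.cos(a)*z)
def f(p):
    r=[proj(d,box(p,(*q,p[4])))[0]-uv for d,uv,q in obs]+[proj(d,box(p,lidp(p,p[3],y)))[0]-uv for d,uv,y in lid]
    return np.ravel(r)
if __name__=='__main__':
    q=least_squares(f,[520,40,0.2,1.4,110]); p=q.x; print('box',p.round(3)); print(q.fun.reshape(-1,2).round(1).tolist())
    np.save('box.npy',p)
    for n,P in dict(grip=(10,185,110),bay=(-42,-10,44),hinge=(90,0,110)).items(): print(n,box(p,P).round(1))
    print('plate corners rel crop S',[(4*(x-[295,100])).round().tolist() for x in proj(S,box(p,[(-20,178,125),(40,178,125)]))])
    print('plate corners rel crop T',[(4*(x-[250,120])).round().tolist() for x in proj(T,box(p,[(-20,178,125),(40,178,125),(-20,192,125),(40,192,125)]))])
    for n,a,b in (('head',tg(62,497),sg(422,47)),('tail',tg(217,550),sg(450,185)),('tip',tg(38,490),sg(418,30)),('bandmid',tg(178,541),sg(440,142)),('barrelstart',tg(88,507),sg(428,68))):
        X,e=tri([(T,a),(S,b)]); print(n,X.round(1),e, atz(T,a,10).round(1),atz(S,b,10).round(1))
    for n,uv in dict(wa=(385,194),wb=(378,220),wa2=(441,204)).items(): print(n,atz(T,uv,20).round(0))
    print('bowl',atz(T,(360,240),40).round(), 'can',atz(T,(202,188),100).round(),'torch',atz(T,(271,230),16).round(),'funnel',atz(T,(204,161),20).round())
E
python3 fit.py
```

```text
box [ 5.37427e+02  4.51210e+01 -1.18000e-01  1.38600e+00  1.10174e+02]
[[-1.3, -0.2], [0.2, 0.4], [-0.1, -0.6], [0.5, 0.8], [-0.2, 0.3], [0.2, 0.4], [0.1, -0.5], [0.6, 0.6]]
grip [[569.2 227.7 110. ]]
bay [[494.5  40.1  44. ]]
hinge [[626.8  34.5 110. ]]
plate corners rel crop S [[105.0, 165.0], [172.0, 159.0]]
plate corners rel crop T [[29.0, 181.0], [49.0, 114.0], [13.0, 177.0], [33.0, 110.0]]
head [ 637.6 -249.7   16.5] [[-0.1, 0.3], [0.3, -0.1]] [ 640.8 -251.    10. ] [ 639.3 -245.8   10. ]
tail [ 605.9 -394.3    9.5] [[-0.2, 0.8], [1.0, -0.3]] [ 608.9 -394.7   10. ] [ 602.6 -394.7   10. ]
tip [ 642.6 -227.9   14.2] [[-0.0, 0.2], [0.2, -0.1]] [ 644.6 -228.7   10. ] [ 643.8 -225.3   10. ]
bandmid [ 608.8 -356.2   20.6] [[-0.0, 0.2], [0.2, -0.1]] [ 612.8 -359.    10. ] [ 612.2 -350.8   10. ]
barrelstart [ 632.5 -274.2   15.9] [[0.0, -0.0], [-0.0, 0.0]] [ 634.4 -275.3   10. ] [ 634.9 -270.7   10. ]
wa [ 521. -223.   20.]
wb [ 425. -207.   20.]
wa2 [ 510. -423.   20.]
bowl [ 345. -150.   40.] can [443. 400. 100.] torch [342. 160.  16.] funnel [559. 439.  20.]
```

```bash
cat > plan.py <<'E'
import sys
from h import *
# usage: plan.py x,y,z,ang[,step_mm] ...   (ang = heading of tool x, deg, tool pointing down)
def pose(ang,tilt=0):
    a=np.deg2rad(ang); x=np.array([np.cos(a),np.sin(a),0]); y=np.array([0,0,-1.]); return np.c_[x,y,np.cross(x,y)]
s=readout.read_state(); p=np.array(s['eef_pos']); M=R.from_euler('xyz',s['tool_rot']).as_matrix()
print('at',p.round(1),'ang',np.rad2deg(np.arctan2(M[1,0],M[0,0])).round(2),'F',np.round(s['force'],1),'w',round(float(s['width']),1),'t',s['clock'])
rows=[]
for w in sys.argv[1:]:
    v=[float(c) for c in w.split(',')]; step=v[4] if len(v)>4 else 38
    tp=np.array(v[:3]); tm=pose(v[3])
    rv=R.from_matrix(M.T@tm).as_rotvec(degrees=True)
    n=max(1,int(np.ceil(max(np.linalg.norm(tp-p)/step,np.linalg.norm(rv)/4.9))))
    d=(tp-p)/n
    for i in range(n):
        rows.append(np.r_[M.T@d/40,rv/n/5].round(2)); M=M@R.from_rotvec(rv/n,degrees=True).as_matrix()
    p=tp
for i in range(0,len(rows),8): print('[['+','.join(str((r+0.).tolist()).replace(' ','') for r in rows[i:i+8])+']]')
E
python3 plan.py 420,0,270,5 600,-290,180,-13
```

```text
at [196.7 619.  198.1] ang 72.36 F [-0.3 -0.2 -0.1] w 85.7 t 0.15
[[[-0.73,-0.1,-0.56,0.0,0.75,0.0],[-0.69,-0.1,-0.6,0.0,0.75,0.0],[-0.65,-0.1,-0.65,0.0,0.75,0.0],[-0.6,-0.1,-0.69,0.0,0.75,0.0],[-0.56,-0.1,-0.72,0.0,0.75,0.0],[-0.51,-0.1,-0.76,0.0,0.75,0.0],[-0.46,-0.1,-0.79,0.0,0.75,0.0],[-0.41,-0.1,-0.82,0.0,0.75,0.0]]]
[[[-0.35,-0.1,-0.84,0.0,0.75,0.0],[-0.3,-0.1,-0.86,0.0,0.75,0.0],[-0.24,-0.1,-0.88,0.0,0.75,0.0],[-0.18,-0.1,-0.9,0.0,0.75,0.0],[-0.12,-0.1,-0.91,0.0,0.75,0.0],[-0.06,-0.1,-0.91,0.0,0.75,0.0],[0.0,-0.1,-0.91,0.0,0.75,0.0],[0.06,-0.1,-0.91,0.0,0.75,0.0]]]
[[[0.12,-0.1,-0.91,0.0,0.75,0.0],[0.18,-0.1,-0.9,0.0,0.75,0.0],[0.39,0.22,-0.76,0.0,0.36,0.0],[0.41,0.22,-0.75,0.0,0.36,0.0],[0.43,0.22,-0.74,0.0,0.36,0.0],[0.46,0.22,-0.72,0.0,0.36,0.0],[0.48,0.22,-0.71,0.0,0.36,0.0],[0.5,0.22,-0.69,0.0,0.36,0.0]]]
[[[0.52,0.22,-0.68,0.0,0.36,0.0],[0.54,0.22,-0.66,0.0,0.36,0.0],[0.56,0.22,-0.64,0.0,0.36,0.0],[0.58,0.22,-0.62,0.0,0.36,0.0]]]
```

>>> {"fn": "apply_moves", "kwargs": {"commands": [[[-0.73, -0.1, -0.56, 0, 0.75, 0], [-0.69, -0.1, -0.6, 0, 0.75, 0], [-0.65, -0.1, -0.65, 0, 0.75, 0], [-0.6, -0.1, -0.69, 0, 0.75, 0], [-0.56, -0.1, -0.72, 0, 0.75, 0], [-0.51, -0.1, -0.76, 0, 0.75, 0], [-0.46, -0.1, -0.79, 0, 0.75, 0], [-0.41, -0.1, -0.82, 0, 0.75, 0]]]}}

```text
clock: 0.82
eef_pos: [290.6, 338.3, 225.6]
tool_rot: [-1.566, 0.005, 0.73]
force: [1.2, 0.3, -0.4]
width: 85.5
```

```bash
python3 plan.py 420,0,270,5 600,-290,180,-13
```

```text
at [290.6 338.3 225.6] ang 41.85 F [ 1.2  0.3 -0.4] w 85.5 t 0.8167
[[[-0.32,-0.11,-0.85,0.0,0.74,-0.01],[-0.27,-0.11,-0.86,0.0,0.74,-0.01],[-0.21,-0.11,-0.88,0.0,0.74,-0.01],[-0.16,-0.11,-0.89,0.0,0.74,-0.01],[-0.1,-0.11,-0.9,0.0,0.74,-0.01],[-0.04,-0.11,-0.9,0.0,0.74,-0.01],[0.02,-0.11,-0.91,0.0,0.74,-0.01],[0.08,-0.11,-0.9,0.0,0.74,-0.01]]]
[[[0.13,-0.11,-0.9,0.0,0.74,-0.01],[0.19,-0.11,-0.88,0.0,0.74,-0.01],[0.39,0.23,-0.76,0.0,0.36,0.0],[0.41,0.23,-0.75,0.0,0.36,0.0],[0.43,0.23,-0.74,0.0,0.36,0.0],[0.46,0.23,-0.72,0.0,0.36,0.0],[0.48,0.23,-0.71,0.0,0.36,0.0],[0.5,0.23,-0.69,0.0,0.36,0.0]]]
[[[0.52,0.23,-0.68,0.0,0.36,0.0],[0.54,0.23,-0.66,0.0,0.36,0.0],[0.56,0.23,-0.64,0.0,0.36,0.0],[0.58,0.23,-0.62,0.0,0.36,0.0]]]
```

Tracking is good. I continue.

>>> {"fn": "apply_moves", "kwargs": {"commands": [[[-0.32, -0.11, -0.85, 0, 0.74, 0], [-0.27, -0.11, -0.86, 0, 0.74, 0], [-0.21, -0.11, -0.88, 0, 0.74, 0], [-0.16, -0.11, -0.89, 0, 0.74, 0], [-0.1, -0.11, -0.9, 0, 0.74, 0], [-0.04, -0.11, -0.9, 0, 0.74, 0], [0.02, -0.11, -0.91, 0, 0.74, 0], [0.08, -0.11, -0.9, 0, 0.74, 0]]]}}

```text
clock: 1.48
eef_pos: [391.7, 52.1, 262.1]
tool_rot: [-1.567, 0.006, 0.189]
force: [0.0, -0.3, -0.1]
width: 85.0
```

>>> {"fn": "apply_moves", "kwargs": {"commands": [[[0.13, -0.11, -0.9, 0, 0.74, 0], [0.19, -0.11, -0.88, 0, 0.74, 0], [0.39, 0.23, -0.76, 0, 0.36, 0], [0.41, 0.23, -0.75, 0, 0.36, 0], [0.43, 0.23, -0.74, 0, 0.36, 0], [0.46, 0.23, -0.72, 0, 0.36, 0], [0.48, 0.23, -0.71, 0, 0.36, 0], [0.5, 0.23, -0.69, 0, 0.36, 0]]]}}

```text
clock: 2.15
eef_pos: [521.2, -208.2, 215.6]
tool_rot: [-1.565, -0.001, -0.146]
force: [0.7, 0.8, 0.4]
width: 85.6
```

>>> {"fn": "apply_moves", "kwargs": {"commands": [[[0.52, 0.23, -0.68, 0, 0.36, 0], [0.54, 0.23, -0.66, 0, 0.36, 0], [0.56, 0.23, -0.64, 0, 0.36, 0], [0.58, 0.23, -0.62, 0, 0.36, 0], [0, 0, 0, 0, 0, 0]]], "claw": 55}}

```text
clock: 2.57
eef_pos: [589.0, -339.0, 170.6]
tool_rot: [-1.567, 0.004, -0.284]
force: [-1.0, -0.1, 0.7]
width: 55.1
```

```bash
python3 - <<'E'
from h import *
st(); d=snap('wrist','w1'); print(proj(d,[(638,-250,18),(606,-394,10),(624,-312,20)]).round())
E
```

```text
{'clock': 2.567, 'qpos': [0.184, 0.766, 0.56, 1.459, -0.441, 1.049, 0.557], 'eef_pos': [589.049, -338.994, 170.629], 'tool_rot': [-1.567, 0.004, -0.284], 'force': [-1.002, -0.097, 0.701], 'width': 55.135}
[[339.  70.]
 [345. 222.]
 [342. 142.]]
```

View pics/w1.png

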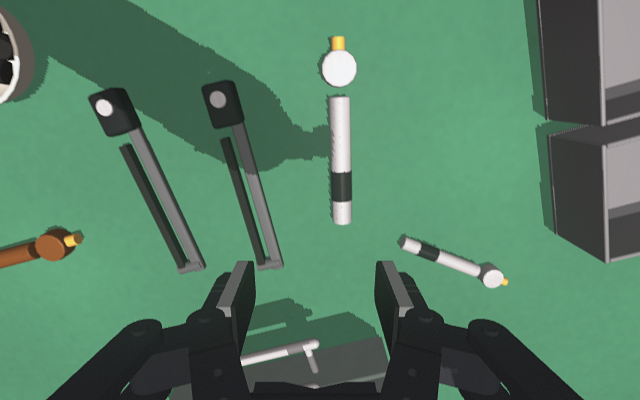

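```bash
python3 - <<'E'
from fit import *
W=load('w1')
for n,a,b,c in (('tail',tg(219,550),sg(450,187),(343,224)),('barrelstart',tg(88,507),sg(428,68),(340,97)),('tip',tg(34,489),sg(418,27),(338,37)),('head',tg(62,497),sg(422,47),(339,68))):
    X,e=tri([(T,a),(S,b),(W,c)]); print(n,X.round(1),e,atz(W,c,10).round(1))
E
python3 plan.py 624,-312,90,-12.5 624,-312,60,-12.5
```

```text
tail [ 604.8 -396.    10.3] [[-0.2, 1.1], [0.9, -0.5], [1.2, 0.0]] [ 603.6 -395.8   10. ]
barrelstart [ 632.8 -273.4   15.1] [[-0.3, -0.1], [-0.1, -0.1], [0.3, 1.3]] [ 633.1 -272.3   10. ]
tip [ 643.9 -223.9   13.6] [[-0.1, -0.0], [0.0, -0.1], [0.0, 0.8]] [ 644.4 -222.9   10. ]
head [ 638.  -249.    15.8] [[-0.3, 0.2], [0.3, -0.2], [0.0, 1.2]] [ 638.7 -247.8   10. ]
at [ 588.2 -336.1  171.2] ang -16.14 F [-1.2 -0.3 -0.1] w 55.4 t 2.6167
[[[0.23,0.68,0.27,-0.02,-0.24,-0.02],[0.24,0.68,0.27,-0.02,-0.24,-0.02],[0.24,0.68,0.26,-0.02,-0.24,-0.02],[0.0,0.75,0.0,0.0,0.0,0.0]]]
```

>>> {"fn": "apply_moves", "kwargs": {"commands": [[[0.24, 0.68, 0.27, -0.02, -0.23, -0.02], [0.24, 0.68, 0.27, -0.02, -0.23, -0.02], [0.24, 0.68, 0.26, -0.02, -0.23, -0.02], [0, 0.5, 0, 0, 0, 0], [0, 0, 0, 0, 0, 0]]]}}

```text
clock: 3.03
eef_pos: [624.8, -309.0, 68.1]
tool_rot: [-1.568, -0.001, -0.218]
force: [-1.1, -0.0, -0.7]
width: 55.0
```

```bash
python3 plan.py 624.5,-311,30,-12.8 624.5,-311,5,-12.8,12
```

```text
at [ 624.8 -309.    68.1] ang -12.5 F [-1.1 -0.  -0.7] w 55.0 t 3.0333
[[[0.0,0.48,-0.03,-0.02,0.03,0.01],[0.0,0.48,-0.03,-0.02,0.03,0.01],[0.0,0.21,0.0,0.0,0.0,0.0],[0.0,0.21,0.0,0.0,0.0,0.0],[0.0,0.21,0.0,0.0,0.0,0.0]]]
```

>>> {"fn": "apply_moves", "kwargs": {"commands": [[[0, 0.48, -0.03, -0.02, 0.03, 0], [0, 0.48, -0.03, -0.02, 0.03, 0], [0, 0.21, 0, 0, 0, 0], [0, 0.21, 0, 0, 0, 0], [0, 0.2, 0, 0, 0, 0], [0, 0, 0, 0, 0, 0]]]}}

```text
clock: 3.53
eef_pos: [626.7, -306.9, 9.1]
tool_rot: [-1.569, -0.005, -0.218]
force: [0.2, 0.1, -0.6]
width: 55.0
```

>>> {"fn": "apply_moves", "kwargs": {"commands": [[[0, 0, 0, 0, 0, 0], [0, 0, 0, 0, 0, 0], [0, 0, 0, 0, 0, 0], [0, 0, 0, 0, 0, 0], [0, 0, 0, 0, 0, 0], [0, 0, 0, 0, 0, 0]]], "claw": 0}}

```text
clock: 4.03
eef_pos: [628.9, -308.7, 13.5]
tool_rot: [-1.571, -0.011, -0.218]
force: [-0.3, 0.3, 0.1]
width: 0.1
```

>>> {"fn": "apply_moves", "kwargs": {"commands": [[[0, -0.8, 0, 0, 0, 0], [0, -0.6, 0, 0, 0, 0], [0, 0, 0, 0, 0, 0]]], "claw": 60}}

```text
clock: 4.28
eef_pos: [626.8, -308.1, 69.5]
tool_rot: [-1.57, -0.007, -0.219]
force: [0.7, -0.6, 0.9]
width: 35.7
```

```bash
python3 - <<'E'
from h import *
st(); d=snap('wrist','w2'); snap('top','top2')
E
```

```text
{'clock': 4.283, 'qpos': [0.159, 0.89, 0.49, 1.49, -0.498, 0.879, 0.594], 'eef_pos': [626.846, -308.127, 69.542], 'tool_rot': [-1.57, -0.007, -0.219], 'force': [0.666, -0.636, 0.918], 'width': 35.711}
```

View pics/w2.png

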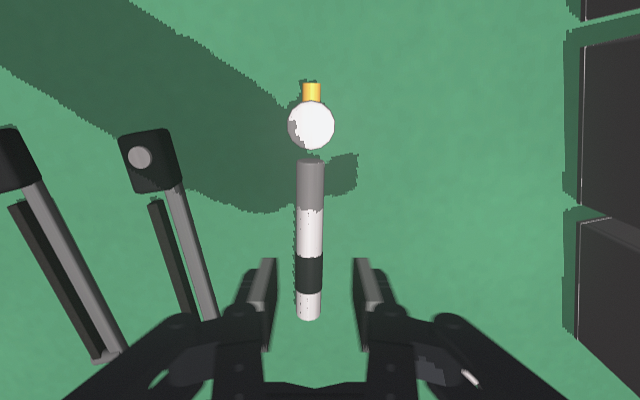

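```bash
python3 - <<'E'
from h import *
W=load('w2')
for n,c in (('tail',(308,318)),('barrelstart',(311,160)),('tip',(312,83)),('head',(311,126)),('bandmid',(308,274))): print(n,atz(W,c,10).round(1))
print(proj(W,[(626.8,-308.1,10),(626.8,-308.1,69.5)]).round())
E
python3 plan.py 624.5,-311,25,-13 624.5,-311,2,-13,12
```

```text
tail [ 602.9 -397.5   10. ]
barrelstart [ 633.5 -272.5   10. ]
tip [ 645.1 -224.    10. ]
head [ 638.5 -250.2   10. ]
bandmid [ 611.8 -358.4   10. ]
[[313. 210.]
 [313. 245.]]
at [ 625.4 -306.9   66.3] ang -12.54 F [-0.2  0.1  0.3] w 50.6 t 4.3833
[[[0.0,0.52,-0.05,-0.01,0.05,0.02],[0.0,0.52,-0.05,-0.01,0.05,0.02],[0.0,0.29,0.0,0.0,0.0,0.0],[0.0,0.29,0.0,0.0,0.0,0.0]]]
```

>>> {"fn": "apply_moves", "kwargs": {"commands": [[[0, 0.52, -0.05, -0.01, 0.05, 0.02], [0, 0.52, -0.05, -0.01, 0.05, 0.02], [0, 0.29, 0, 0, 0, 0], [0, 0.29, 0, 0, 0, 0], [0, 0, 0, 0, 0, 0]]]}}

```text
clock: 4.8
eef_pos: [623.2, -308.8, -4.5]
tool_rot: [-1.568, 0.004, -0.227]
force: [-1.3, 0.6, -1.0]
width: 59.8
```

```bash
python3 plan.py 624.5,-311,1.5,-13,12
```

```text
at [ 623.2 -308.8   -4.5] ang -13.03 F [-1.3  0.6 -1. ] w 59.8 t 4.8
[[[0.04,-0.15,-0.05,-0.03,-0.01,-0.04]]]
```

>>> {"fn": "apply_moves", "kwargs": {"commands": [[[0.04, -0.16, -0.05, 0, 0, 0], [0, 0, 0, 0, 0, 0], [0, 0, 0, 0, 0, 0]]], "claw": 30}}

```text
clock: 5.05
eef_pos: [623.6, -310.9, 1.3]
tool_rot: [-1.568, 0.006, -0.227]
force: [-1.1, 0.9, 0.2]
width: 29.8
```

```bash
python3 plan.py 624.5,-311,2,-13,12
```

```text
at [ 623.6 -310.9    1.3] ang -13.02 F [-1.1  0.9  0.2] w 29.8 t 5.05
[[[0.02,-0.02,0.0,-0.04,-0.01,-0.07]]]
```

>>> {"fn": "apply_moves", "kwargs": {"commands": [[[0.02, 0, 0, 0, 0, 0], [0, 0, 0, 0, 0, 0], [0, 0, 0, 0, 0, 0], [0, 0, 0, 0, 0, 0]]], "claw": 0}}

```text
clock: 5.38
eef_pos: [626.5, -312.3, 4.6]
tool_rot: [-1.569, 0.001, -0.227]
force: [-0.4, -1.0, -0.2]
width: 0.0
```

```bash
python3 - <<'E'
from h import *
st(); d=snap('wrist','w3'); s=snap('side','s3'); 
a=d['image'][100:400,200:440]; b=cv2.resize(s['image'][230:340,360:450],None,fx=4,fy=4,interpolation=cv2.INTER_CUBIC)
o=np.zeros((440,620,3),np.uint8); o[:300,:240]=a; o[:440,250:610]=b; cv2.imwrite('pics/c3.png',o[:,:,::-1])
E
```

```text
{'clock': 5.383, 'qpos': [0.184, 0.975, 0.452, 1.5, -0.535, 0.793, 0.618], 'eef_pos': [626.503, -312.284, 4.602], 'tool_rot': [-1.569, 0.001, -0.227], 'force': [-0.386, -1.0, -0.201], 'width': 0.02}
```

View pics/c3.png

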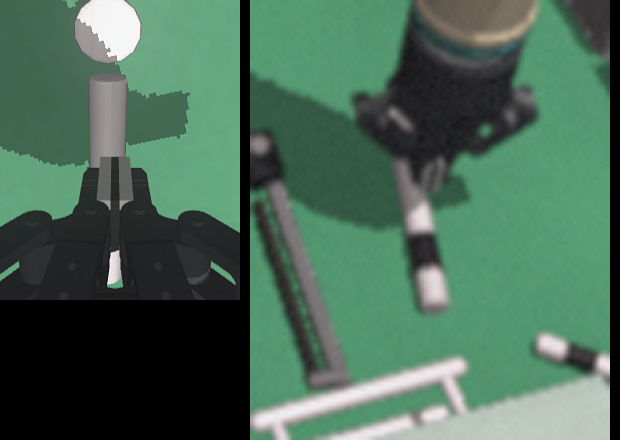

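```bash
python3 - <<'E'
from h import *
W=load('w3');S=load('s3');T2=load('top2'); s=readout.read_state();p=np.array(s['eef_pos'])
print('wrist',proj(W,[p,p+[0,0,10],p+[0,0,20],p+[0,0,19]]).round(1).tolist())
print('side crop',[((x-[360,230])*4+[250,0]).round().tolist() for x in proj(S,[p,p+[0,0,20],(626,-312,20),(604,-396,10)])])
M=cv2.Rodrigues(W['rvec'])[0]; print('cam in tool',R.from_euler('xyz',s['tool_rot']).as_matrix().T@(-M.T@W['tvec'].ravel()-p), )
W0=load('wrist0');M=cv2.Rodrigues(W0['rvec'])[0]; print(R.from_euler('xyz',[-1.571,.002,1.263]).as_matrix().T@(-M.T@W0['tvec'].ravel()-[196.8,619,198]))
E
```

```text
wrist [[312.8, 244.8], [312.7, 252.8], [312.5, 261.7], [312.6, 260.8]]
side crop [[417.0, 203.0], [421.0, 187.0], [420.0, 190.0], [438.0, 306.0]]
cam in tool [   1.00423962 -174.62690224   81.61797735]
[-1.58435234e-01 -1.74489298e+02  8.07197902e+01]
```

The closed fingertips show at about (317,257) in the wrist view. That is roughly 15–20 mm above the reported TCP, on top of the barrel. So I'll open and go lower, feeling for the bench.

>>> {"fn": "apply_moves", "kwargs": {"commands": [[[0, -0.8, 0, 0, 0, 0], [0, 0, 0, 0, 0, 0], [0, 0, 0, 0, 0, 0], [0, 0, 0, 0, 0, 0]]], "claw": 45}}

```text
clock: 5.82
eef_pos: [626.3, -312.2, 37.4]
tool_rot: [-1.569, 0.002, -0.227]
force: [0.4, -0.1, -0.4]
width: 44.8
```

```bash
python3 plan.py 624.3,-310.5,2,-12.9,12 624.3,-310.5,-10,-12.9,6
```

```text
at [ 626.3 -312.2   37.4] ang -13.01 F [ 0.4 -0.1 -0.4] w 44.8 t 5.8167
[[[-0.02,0.3,0.01,-0.01,-0.01,-0.01],[-0.02,0.3,0.01,-0.01,-0.01,-0.01],[-0.02,0.3,0.01,-0.01,-0.01,-0.01],[0.0,0.15,0.0,0.0,0.0,0.0],[0.0,0.15,0.0,0.0,0.0,0.0]]]
```

>>> {"fn": "apply_moves", "kwargs": {"commands": [[[-0.02, 0.3, 0.01, 0, 0, 0], [-0.02, 0.3, 0.01, 0, 0, 0], [-0.02, 0.3, 0.01, 0, 0, 0], [0, 0.15, 0, 0, 0, 0], [0, 0.12, 0, 0, 0, 0]]]}}

```text
clock: 6.23
eef_pos: [623.5, -309.6, -15.0]
tool_rot: [-1.568, 0.002, -0.227]
force: [0.2, -0.4, 0.8]
width: 44.6
```

>>> {"fn": "apply_moves", "kwargs": {"commands": [[[0, 0, 0, 0, 0, 0], [0, 0, 0, 0, 0, 0], [0, 0, 0, 0, 0, 0]]], "claw": 26}}

```text
clock: 6.48
eef_pos: [621.1, -308.6, -19.0]
tool_rot: [-1.567, 0.008, -0.227]
force: [0.6, 0.6, 0.4]
width: 25.9
```

>>> {"fn": "apply_moves", "kwargs": {"commands": [[[0, 0, 0, 0, 0, 0], [0, 0, 0, 0, 0, 0], [0, 0, 0, 0, 0, 0]]], "claw": 0}}

```text
clock: 6.73
eef_pos: [621.8, -309.0, -17.9]
tool_rot: [-1.567, 0.007, -0.227]
force: [-0.3, -0.7, -0.5]
width: 17.5
```

Width 17.5 on a 20 mm barrel means the pads are about 5 mm above its axis. I'll reopen and go down 5 mm more.

>>> {"fn": "apply_moves", "kwargs": {"commands": [[[0, 0, 0, 0, 0, 0], [0, 0, 0, 0, 0, 0], [0.03, 0.15, 0, 0, 0, 0], [0, 0, 0, 0, 0, 0]]], "claw": 32}}

```text
clock: 7.07
eef_pos: [624.1, -309.7, -22.9]
tool_rot: [-1.568, 0.004, -0.227]
force: [0.3, 0.7, 0.9]
width: 32.1
```

>>> {"fn": "apply_moves", "kwargs": {"commands": [[[0, 0, 0, 0, 0, 0], [0, 0, 0, 0, 0, 0], [0, 0, 0, 0, 0, 0], [0, 0, 0, 0, 0, 0]]], "claw": 0}}

```text
clock: 7.4
eef_pos: [624.2, -310.0, -22.8]
tool_rot: [-1.568, 0.004, -0.227]
force: [-0.7, 0.2, 1.3]
width: 18.1
```

```bash
python3 - <<'E'
from h import *
W=load('w3')
print(atz(W,(308,129),20).round(1),atz(W,(308,177),10).round(1))
p=np.load('box.npy'); from fit import box; print('target',box(p,(-47,-10,44)))
E
python3 plan.py 624,-310,150,-12.9 470,-150,150,-9 490,40.7,150,-6.8
```

```text
[ 639.  -248.5   20. ] [ 633.1 -272.7   10. ]
target [[489.57659474  40.7285739   44.        ]]
at [ 624.2 -310.   -22.8] ang -13.02 F [-0.7  0.2  1.3] w 18.1 t 7.4
[[[0.0,-0.86,0.0,-0.01,0.0,-0.01],[0.0,-0.86,0.0,-0.01,0.0,-0.01],[0.0,-0.86,0.0,-0.01,0.0,-0.01],[0.0,-0.86,0.0,-0.01,0.0,-0.01],[0.0,-0.86,0.0,-0.01,0.0,-0.01],[-0.77,0.0,0.51,0.0,-0.13,0.0],[-0.77,0.0,0.52,0.0,-0.13,0.0],[-0.76,0.0,0.52,0.0,-0.13,0.0]]]
[[[-0.76,0.0,0.53,0.0,-0.13,0.0],[-0.75,0.0,0.54,0.0,-0.13,0.0],[-0.74,0.0,0.55,0.0,-0.13,0.0],[-0.04,0.0,0.8,0.0,-0.07,0.0],[-0.04,0.0,0.8,0.0,-0.07,0.0],[-0.03,0.0,0.8,0.0,-0.07,0.0],[-0.03,0.0,0.8,0.0,-0.07,0.0],[-0.02,0.0,0.8,0.0,-0.07,0.0]]]
[[[-0.02,0.0,0.8,0.0,-0.07,0.0]]]
```

>>> {"fn": "apply_moves", "kwargs": {"commands": [[[0, -0.4, 0, 0, 0, 0], [0, -0.8, 0, 0, 0, 0], [0, -0.86, 0, 0, 0, 0], [0, -0.86, 0, 0, 0, 0], [0, -0.86, 0, 0, 0, 0], [0, -0.5, 0, 0, 0, 0], [0, 0, 0, 0, 0, 0]]]}}

```text
clock: 7.98
eef_pos: [621.8, -309.6, 157.3]
tool_rot: [-1.567, 0.012, -0.229]
force: [0.6, 0.5, -1.3]
width: 18.1
```

```bash
python3 - <<'E'
from h import *
st(); d=snap('wrist','w4'); cv2.imwrite('pics/w4c.png',cv2.resize(d['image'][:,160:500,::-1],None,fx=1,fy=1))
E
python3 plan.py 470,-150,155,-9 490,40.7,155,-6.8
```

```text
{'clock': 7.983, 'qpos': [0.141, 0.803, 0.545, 1.414, -0.442, 1.06, 0.542], 'eef_pos': [621.751, -309.631, 157.329], 'tool_rot': [-1.567, 0.012, -0.229], 'force': [0.629, 0.521, -1.337], 'width': 18.078}
at [ 621.2 -309.3  155.8] ang -13.13 F [ 0.3 -0.4 -1. ] w 18.2 t 8.0333
[[[-0.76,0.02,0.5,-0.01,-0.14,-0.02],[-0.76,0.01,0.51,-0.01,-0.14,-0.02],[-0.75,0.01,0.52,-0.01,-0.14,-0.02],[-0.75,0.01,0.53,-0.01,-0.14,-0.02],[-0.74,0.01,0.54,-0.01,-0.14,-0.02],[-0.73,0.01,0.55,-0.01,-0.14,-0.02],[-0.04,0.0,0.8,0.0,-0.07,0.0],[-0.04,0.0,0.8,0.0,-0.07,0.0]]]
[[[-0.03,0.0,0.8,0.0,-0.07,0.0],[-0.03,0.0,0.8,0.0,-0.07,0.0],[-0.02,0.0,0.8,0.0,-0.07,0.0],[-0.02,0.0,0.8,0.0,-0.07,0.0]]]
```

View pics/w4c.png

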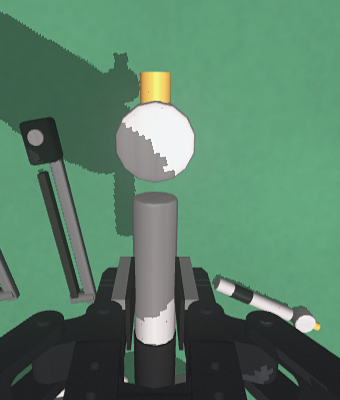

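```bash
python3 - <<'E'
from h import *
W=load('w4')
for h in range(150,215,10):
    a=atz(W,(315,72),h);b=atz(W,(315,193),h);c=atz(W,(276,141),h+5);e=atz(W,(355,141),h+5)
    print(h,np.linalg.norm(a-b).round(1),np.linalg.norm(c-e).round(1),a.round(),b.round())
E
```

```text
150 62.3 40.4 [ 643. -222.  150.] [ 629. -283.  150.]
160 58.9 38.1 [ 643. -223.  160.] [ 630. -280.  160.]
170 55.5 35.8 [ 643. -223.  170.] [ 631. -277.  170.]
180 52.0 33.5 [ 643. -224.  180.] [ 631. -274.  180.]
190 48.6 31.3 [ 643. -224.  190.] [ 632. -271.  190.]
200 45.2 29.0 [ 643. -225.  200.] [ 633. -269.  200.]
210 41.8 26.7 [ 643. -225.  210.] [ 634. -266.  210.]
```

>>> {"fn": "apply_moves", "kwargs": {"commands": [[[-0.76, 0.01, 0.5, 0, -0.14, 0], [-0.76, 0.01, 0.51, 0, -0.14, 0], [-0.75, 0.01, 0.52, 0, -0.14, 0], [-0.75, 0.01, 0.53, 0, -0.14, 0], [-0.74, 0.01, 0.54, 0, -0.14, 0], [-0.73, 0.01, 0.55, 0, -0.14, 0], [-0.04, 0, 0.8, 0, -0.07, 0], [-0.04, 0, 0.8, 0, -0.07, 0]]]}}

```text
clock: 8.7
eef_pos: [457.9, -84.1, 146.8]
tool_rot: [-1.571, 0.03, -0.152]
force: [2.0, 0.4, -0.3]
width: 18.5
```

```bash
python3 plan.py 488,41,150,-6.8
```

```text
at [457.9 -84.1 146.8] ang -8.7 F [ 2.   0.4 -0.3] w 18.5 t 8.7
[[[0.07,-0.02,0.8,0.0,-0.1,-0.09],[0.07,-0.02,0.8,0.0,-0.1,-0.09],[0.08,-0.02,0.8,0.0,-0.1,-0.09],[0.09,-0.02,0.8,0.0,-0.1,-0.09]]]
```

>>> {"fn": "apply_moves", "kwargs": {"commands": [[[0.07, -0.02, 0.8, 0, -0.1, -0.09], [0.07, -0.02, 0.8, 0, -0.1, -0.09], [0.08, -0.02, 0.8, 0, -0.1, -0.09], [0.09, -0.02, 0.7, 0, -0.1, -0.09], [0, 0, 0, 0, 0, 0], [0, 0, 0, 0, 0, 0]]]}}

```text
clock: 9.2
eef_pos: [478.0, 52.5, 143.6]
tool_rot: [-1.569, 0.015, -0.105]
force: [-1.0, -0.3, -1.6]
width: 18.0
```

```bash
python3 plan.py 489.5,40.7,100,-6.8 489.5,40.7,65,-6.8,20; python3 -c "
from h import *
snap('wrist','w5');snap('top','top5')"
```

```text
at [478.   52.5 143.6] ang -5.99 F [-1.  -0.3 -1.6] w 18.0 t 9.2
[[[0.17,0.54,-0.13,-0.01,0.08,-0.09],[0.16,0.54,-0.13,-0.01,0.08,-0.09],[0.0,0.44,0.0,0.0,0.0,0.0],[0.0,0.44,0.0,0.0,0.0,0.0]]]
```

View pics/w5.png

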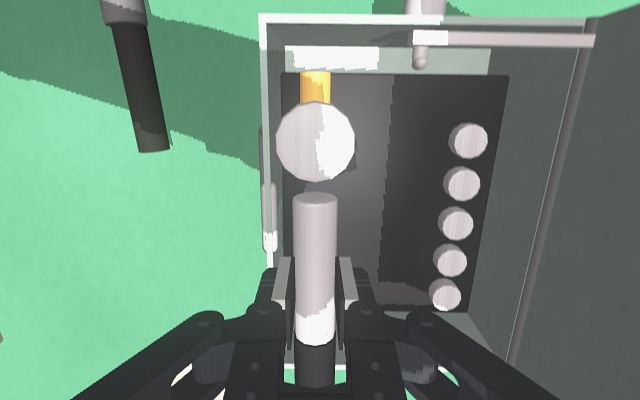

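>>> {"fn": "apply_moves", "kwargs": {"commands": [[[0.17, 0.3, -0.16, 0, 0, -0.09], [0.16, 0.4, -0.13, 0, 0.08, -0.09], [0, 0.44, 0, 0, 0, 0], [0, 0.3, 0, 0, 0, 0], [0, 0, 0, 0, 0, 0]]]}}

```text
clock: 9.72
eef_pos: [489.3, 30.6, 83.8]
tool_rot: [-1.572, -0.002, -0.125]
force: [-1.1, -1.2, -1.0]
width: 18.1
```

```bash
python3 plan.py 489.5,40.7,50,-6.8,15 489.5,40.7,27,-6.8,10; python3 - <<'E'
from h import *
W=load('w5'); p=np.load('box.npy'); from fit import box
print(proj(W,box(p,[(-90,120,110),(-86,-10,110),(71,-60,58)])).round())
E
```

```text
at [489.3  30.6  83.8] ang -7.14 F [-1.1 -1.2 -1. ] w 18.1 t 9.7167
[[[-0.01,0.28,0.08,0.0,-0.02,0.01],[-0.01,0.28,0.08,0.0,-0.02,0.01],[-0.01,0.28,0.08,0.0,-0.02,0.01],[0.0,0.19,0.0,0.0,0.0,0.0],[0.0,0.19,0.0,0.0,0.0,0.0],[0.0,0.19,0.0,0.0,0.0,0.0]]]
[[261.  15.]
 [274. 237.]
 [469. 270.]]
```

>>> {"fn": "apply_moves", "kwargs": {"commands": [[[-0.01, 0.28, 0.08, 0, -0.02, 0], [-0.01, 0.28, 0.08, 0, -0.02, 0], [-0.01, 0.28, 0.08, 0, -0.02, 0], [0, 0.15, 0, 0, 0, 0], [0, 0.1, 0, 0, 0, 0], [0, 0, 0, 0, 0, 0]]]}}

```text
clock: 10.22
eef_pos: [489.3, 31.9, 40.2]
tool_rot: [-1.575, -0.003, -0.133]
force: [-0.9, -0.0, -1.4]
width: 18.5
```

```bash
python3 plan.py 489.5,40.7,25,-6.8,10
```

```text
at [489.3  31.9  40.2] ang -7.6 F [-0.9 -0.  -1.4] w 18.5 t 10.2167
[[[-0.01,0.19,0.11,0.03,-0.08,0.01],[-0.01,0.19,0.11,0.03,-0.08,0.01]]]
```

>>> {"fn": "apply_moves", "kwargs": {"commands": [[[-0.01, 0.19, 0.15, 0.03, -0.08, 0], [-0.01, 0.15, 0.15, 0.03, -0.08, 0], [0, 0, 0, 0, 0, 0], [0, 0, 0, 0, 0, 0]]]}}

```text
clock: 10.55
eef_pos: [492.6, 43.7, 27.0]
tool_rot: [-1.569, -0.007, -0.119]
force: [0.3, -0.5, -0.5]
width: 18.1
```

>>> {"fn": "apply_moves", "kwargs": {"commands": [[[0, 0.1, 0, 0, 0, 0], [0, 0.03, 0, 0, 0, 0], [0, 0, 0, 0, 0, 0]]]}}

```text
clock: 10.8
eef_pos: [495.6, 43.8, 22.5]
tool_rot: [-1.569, -0.013, -0.119]
force: [-0.1, 0.4, -0.6]
width: 18.1
```

>>> {"fn": "apply_moves", "kwargs": {"commands": [[[0, 0, 0, 0, 0, 0], [0, 0, 0, 0, 0, 0], [0, 0, 0, 0, 0, 0]]], "claw": 38}}

```text
clock: 11.05
eef_pos: [505.3, 42.1, 24.9]
tool_rot: [-1.57, -0.031, -0.121]
force: [-0.0, -0.2, -0.1]
width: 38.2
```

>>> {"fn": "apply_moves", "kwargs": {"commands": [[[0, -0.3, 0, 0, 0, 0], [0, -0.6, 0, 0, 0, 0], [0, -0.9, 0, 0, 0, 0], [0, -0.9, 0, 0, 0, 0], [0, -0.9, 0, 0, 0, 0], [0, -0.7, 0, 0, 0, 0], [0, 0, 0, 0, 0, 0]]]}}

```text
clock: 11.63
eef_pos: [489.8, 41.7, 200.1]
tool_rot: [-1.572, -0.006, -0.123]
force: [0.7, -0.3, -0.4]
width: 38.0
```

```bash
python3 - <<'E'
from h import *
st();w=snap('wrist','w6')['image']; s=snap('side','s6')['image']
o=np.zeros((440,800,3),np.uint8); o[:300,:480]=cv2.resize(w,(480,300)); o[:440,485:800]=cv2.resize(s[110:250,290:390],(315,440)); cv2.imwrite('pics/c6.png',o[:,:,::-1])
E
```

```text
{'clock': 11.633, 'qpos': [-0.593, 0.466, 0.646, 1.965, -0.374, 0.824, 0.136], 'eef_pos': [489.768, 41.687, 200.09], 'tool_rot': [-1.572, -0.006, -0.123], 'force': [0.717, -0.31, -0.431], 'width': 37.995}
```

View pics/c6.png

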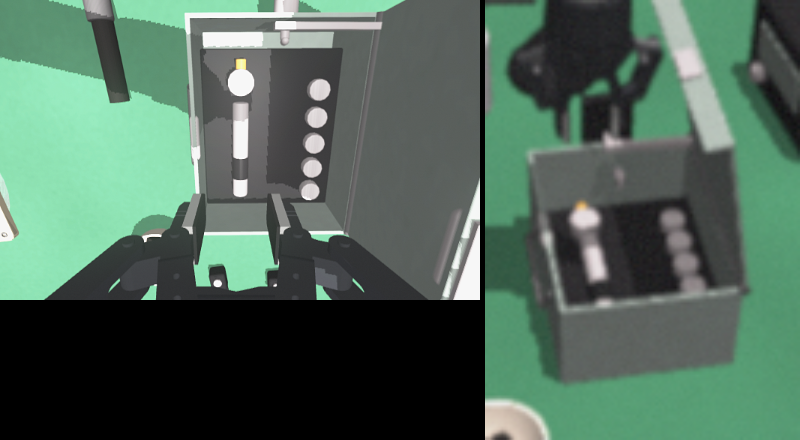

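Gauge lies flat in the tray: head at about (240,82) and tail at (239,190) in the composite. Next is the lid release.

```bash
python3 plan.py 480,190,220,30 569,228,180,83.2
```

```text
at [487.5  42.3 196.5] ang -7.02 F [ 0.4 -0.  -1.1] w 38.4 t 11.7333
[[[-0.08,-0.07,0.46,0.0,-0.93,0.0],[-0.04,-0.07,0.46,0.0,-0.93,0.0],[-0.01,-0.07,0.46,0.0,-0.93,0.0],[0.03,-0.07,0.46,0.0,-0.93,0.0],[0.07,-0.07,0.46,0.0,-0.93,0.0],[0.11,-0.07,0.45,0.0,-0.93,0.0],[0.14,-0.07,0.44,0.0,-0.93,0.0],[0.18,-0.07,0.43,0.0,-0.93,0.0]]]
[[[0.22,0.09,-0.03,0.0,-0.97,0.0],[0.22,0.09,-0.04,0.0,-0.97,0.0],[0.21,0.09,-0.06,0.0,-0.97,0.0],[0.2,0.09,-0.08,0.0,-0.97,0.0],[0.2,0.09,-0.1,0.0,-0.97,0.0],[0.19,0.09,-0.11,0.0,-0.97,0.0],[0.18,0.09,-0.13,0.0,-0.97,0.0],[0.17,0.09,-0.14,0.0,-0.97,0.0]]]
[[[0.15,0.09,-0.16,0.0,-0.97,0.0],[0.14,0.09,-0.17,0.0,-0.97,0.0],[0.13,0.09,-0.18,0.0,-0.97,0.0]]]
```

>>> {"fn": "apply_moves", "kwargs": {"commands": [[[-0.08, -0.07, 0.46, 0, -0.93, 0], [-0.04, -0.07, 0.46, 0, -0.93, 0], [-0.01, -0.07, 0.46, 0, -0.93, 0], [0.03, -0.07, 0.46, 0, -0.93, 0], [0.07, -0.07, 0.46, 0, -0.93, 0], [0.11, -0.07, 0.45, 0, -0.93, 0], [0.14, -0.07, 0.44, 0, -0.93, 0], [0.18, -0.07, 0.43, 0, -0.93, 0]]], "claw": 50}}

```text
clock: 12.4
eef_pos: [463.6, 189.4, 205.2]
tool_rot: [-1.565, 0.035, 0.547]
force: [-0.8, -0.6, 0.3]
width: 50.1
```

>>> {"fn": "apply_moves", "kwargs": {"commands": [[[0.22, 0.09, -0.03, 0, -0.97, 0], [0.22, 0.09, -0.04, 0, -0.97, 0], [0.21, 0.09, -0.06, 0, -0.97, 0], [0.2, 0.09, -0.08, 0, -0.97, 0], [0.2, 0.09, -0.1, 0, -0.97, 0], [0.19, 0.09, -0.11, 0, -0.97, 0], [0.18, 0.09, -0.13, 0, -0.97, 0], [0.17, 0.09, -0.14, 0, -0.97, 0]]]}}

```text
clock: 13.07
eef_pos: [509.1, 224.2, 155.2]
tool_rot: [-1.508, 0.042, 1.272]
force: [0.4, -0.6, -0.3]
width: 50.0
```

```bash
python3 plan.py 569.2,227.7,170,83.2
```

```text
at [509.1 224.2 155.2] ang 72.87 F [ 0.4 -0.6 -0.3] w 50.0 t 13.0667
[[[0.17,-0.16,-0.46,-0.25,-0.69,-0.14],[0.14,-0.15,-0.47,-0.25,-0.69,-0.14],[0.12,-0.14,-0.48,-0.25,-0.69,-0.14]]]
```

>>> {"fn": "apply_moves", "kwargs": {"commands": [[[0.17, -0.16, -0.3, -0.25, -0.69, -0.14], [0.14, -0.15, -0.4, -0.25, -0.69, -0.14], [0.12, -0.14, -0.5, -0.25, -0.69, -0.14], [0, 0, 0, 0, 0, 0]]]}}

```text
clock: 13.4
eef_pos: [554.6, 229.3, 159.3]
tool_rot: [-1.55, 0.006, 1.466]
force: [0.3, -0.6, 0.1]
width: 50.0
```

```bash
python3 plan.py 569.2,227.7,140,83.2; python3 -c "
from h import *
snap('wrist','w7')"
```

```text
at [554.6 229.3 159.3] ang 84.0 F [ 0.3 -0.6  0.1] w 50.0 t 13.4
[[[0.0,0.48,-0.38,-0.23,0.16,-0.07]]]
```

View pics/w7.png

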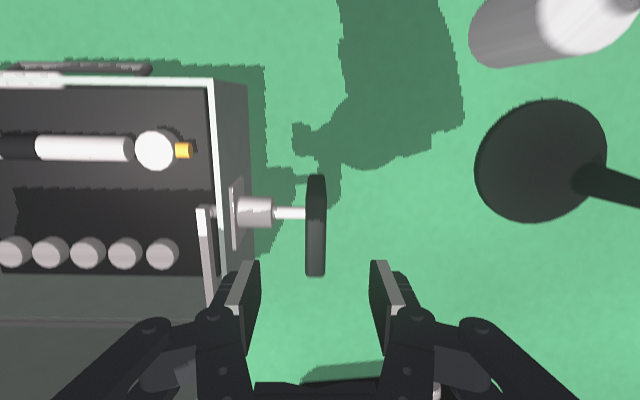

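```bash
python3 - <<'E'
from h import *
W=load('w7'); p=np.load('box.npy'); from fit import box
print('plate',atz(W,(316,222),125).round(1), proj(W,box(p,[(-20,178,125),(40,178,125),(-20,192,125),(40,192,125),(10,185,125)])).round().tolist())
E
python3 plan.py 569.2,227.7,115,83.2,25 569.2,227.7,72,83.2,15
```

```text
plate [554.6 230.2 125. ] [[304.0, 199.0], [304.0, 283.0], [326.0, 200.0], [324.0, 283.0], [314.0, 243.0]]
at [551.7 229.2 158.3] ang 83.88 F [-1.1 -0.3  0.2] w 50.1 t 13.45
[[[0.01,0.54,-0.23,-0.14,0.07,-0.05],[0.01,0.54,-0.23,-0.14,0.07,-0.05],[0.0,0.36,0.0,0.0,0.0,0.0],[0.0,0.36,0.0,0.0,0.0,0.0],[0.0,0.36,0.0,0.0,0.0,0.0]]]
```

>>> {"fn": "apply_moves", "kwargs": {"commands": [[[0.01, 0.54, -0.23, -0.14, 0.07, -0.05], [0.01, 0.54, -0.23, -0.14, 0.07, -0.05], [0, 0.36, 0, 0, 0, 0], [0, 0, 0, 0, 0, 0]]]}}

```text
clock: 13.78
eef_pos: [561.1, 226.9, 93.2]
tool_rot: [-1.556, 0.003, 1.446]
force: [-0.5, 1.5, -0.6]
width: 50.3
```

```bash
python3 plan.py 569.2,227.7,72,83.2,12
```

```text
at [561.1 226.9  93.2] ang 82.84 F [-0.5  1.5 -0.6] w 50.3 t 13.7833
[[[0.02,0.26,-0.1,-0.08,-0.04,-0.02],[0.02,0.26,-0.1,-0.08,-0.04,-0.02]]]
```

>>> {"fn": "apply_moves", "kwargs": {"commands": [[[0.02, 0.26, -0.1, -0.15, -0.04, -0.02], [0.02, 0.22, -0.1, -0.1, 0, 0], [0, 0, 0, 0, 0, 0]]]}}

```text
clock: 14.03
eef_pos: [563.8, 226.8, 70.6]
tool_rot: [-1.569, 0.005, 1.447]
force: [-0.4, 1.0, -0.2]
width: 50.1
```

>>> {"fn": "apply_moves", "kwargs": {"commands": [[[0, 0, 0, 0, 0, 0], [0, 0, 0, 0, 0, 0], [0, 0, 0, 0, 0, 0], [0, 0, 0, 0, 0, 0], [0, 0, 0, 0, 0, 0]]], "claw": 0}}

```text
clock: 14.45
eef_pos: [562.7, 228.7, 71.4]
tool_rot: [-1.568, 0.004, 1.449]
force: [1.5, -0.6, -5.6]
width: 12.4
```

>>> {"fn": "apply_moves", "kwargs": {"commands": [[[0.35, 0, 0, 0, 0, 0], [0.4, 0, 0, 0, 0, 0], [0.4, 0, 0, 0, 0, 0]]]}}

```text
clock: 14.7
eef_pos: [566.8, 264.8, 71.1]
tool_rot: [-1.563, 0.017, 1.442]
force: [-3.0, -7.6, 2.5]
width: 12.9
```

```bash
python3 plan.py 568,272,71,83.2,12
```

```text
at [566.8 264.8  71.1] ang 82.6 F [-3.  -7.6  2.5] w 12.9 t 14.7
[[[0.18,0.0,-0.01,-0.09,-0.12,-0.2]]]
```

>>> {"fn": "apply_moves", "kwargs": {"commands": [[[0.2, 0, 0, 0, 0, -0.1], [0.1, 0, 0, 0, 0, 0], [0.05, 0, 0, 0, 0, 0]]]}}

```text
clock: 14.95
eef_pos: [567.6, 272.2, 71.2]
tool_rot: [-1.56, 0.025, 1.443]
force: [-1.9, -5.5, -0.1]
width: 12.4
```

>>> {"fn": "apply_moves", "kwargs": {"commands": [[[0.12, 0, 0, 0, 0, -0.1], [0.12, 0, 0, 0, 0, -0.1], [0.12, 0, 0, 0, 0, 0]]]}}

```text
clock: 15.2
eef_pos: [567.4, 272.3, 71.1]
tool_rot: [-1.554, 0.029, 1.439]
force: [-3.9, -12.6, 3.6]
width: 12.4
```

>>> {"fn": "apply_moves", "kwargs": {"commands": [[[0.12, 0, 0, 0, 0, 0], [0, 0, 0, 0, 0, 0], [0, 0, 0, 0, 0, 0]]]}}

```text
clock: 15.45
eef_pos: [567.1, 271.0, 71.3]
tool_rot: [-1.552, 0.039, 1.436]
force: [-1.3, -2.8, -4.3]
width: 12.6
```

>>> {"fn": "apply_moves", "kwargs": {"commands": [[[0, 0, 0, 0, 0, 0], [0, 0, 0, 0, 0, 0], [0, 0, 0, 0, 0, 0], [0, 0, 0, 0, 0, 0]]], "claw": 50}}

```text
clock: 15.78
eef_pos: [568.5, 276.7, 72.7]
tool_rot: [-1.555, 0.033, 1.437]
force: [0.1, 0.2, 0.2]
width: 50.4
```

```bash
python3 plan.py 569,273,130,83.2,20 569,273,180,83.2
```

```text
at [568.5 276.7  72.7] ang 82.36 F [0.1 0.2 0.2] w 50.4 t 15.7833
[[[-0.05,-0.48,0.0,-0.06,-0.06,-0.13],[-0.04,-0.48,0.0,-0.06,-0.06,-0.13],[-0.04,-0.48,-0.01,-0.06,-0.06,-0.13],[0.0,-0.63,0.0,0.0,0.0,0.0],[0.0,-0.63,0.0,0.0,0.0,0.0]]]
```

>>> {"fn": "apply_moves", "kwargs": {"commands": [[[0, -0.48, 0, -0.06, -0.06, -0.13], [0, -0.48, 0, -0.06, -0.06, -0.13], [0, -0.48, 0, -0.06, -0.06, -0.13], [0, -0.63, 0, 0, 0, 0], [0, -0.63, 0, 0, 0, 0], [0, 0, 0, 0, 0, 0]]]}}

```text
clock: 16.28
eef_pos: [568.9, 282.6, 184.7]
tool_rot: [-1.57, -0.006, 1.457]
force: [0.6, 0.2, 0.2]
width: 50.0
```

```bash
python3 - <<'E'
from h import *
st(); w=snap('wrist','w8'); s=snap('side','s8'); snap('top','top8'); p=np.load('box.npy'); from fit import box
# plate template check: dark-plate mask centroid-ish between predictions
for q in (185,229.5): print(q, proj(w,box(p,[(10,q,125),(-20,q-7,125),(-20,q+7,125)])).round().tolist())
g=w['image'].astype(int)
for r in range(150,300,10):
    row=g[r,200:440]; m=np.where((row.max(1)<75)&(abs(row[:,1]-row[:,0])<12))[0]+200; print(r,(m.min(),m.max(),len(m)) if len(m) else None)
E
```

```text
{'clock': 16.283, 'qpos': [-0.607, 0.625, 0.175, 1.583, -0.133, 0.942, 1.071], 'eef_pos': [568.873, 282.594, 184.693], 'tool_rot': [-1.57, -0.006, 1.457], 'force': [0.587, 0.151, 0.166], 'width': 50.001}
185 [[239.0, 217.0], [226.0, 177.0], [246.0, 177.0]]
229.5 [[300.0, 217.0], [290.0, 177.0], [310.0, 177.0]]
150 (np.int64(412), np.int64(439), 28)
160 (np.int64(414), np.int64(439), 26)
170 (np.int64(293), np.int64(439), 24)
180 (np.int64(291), np.int64(439), 25)
190 (np.int64(293), np.int64(439), 12)
200 (np.int64(294), np.int64(309), 3)
210 (np.int64(308), np.int64(309), 2)
220 None
230 (np.int64(292), np.int64(292), 1)
240 (np.int64(292), np.int64(309), 2)
250 None
260 None
270 (np.int64(259), np.int64(259), 1)
280 (np.int64(223), np.int64(407), 6)
290 (np.int64(218), np.int64(411), 25)
```

Plate edges at columns 291..309 match the predicted pulled-out position (290..310), so the release stays out. Next I bring the closed fingers over and behind the lid.

```bash
python3 - <<'E'
from h import *
T=load('top0'); print('case front/bottom corners',atz(T,(233,104),0).round(),atz(T,(285,108),0).round(), 'boxes', atz(T,(335,110),0).round())
E
python3 plan.py 575,270,315,83.2 660,31,315,83.2
```

```text
case front/bottom corners [802. 379.   0.] [811. 181.   0.] boxes [827.  -8.   0.]
at [565.4 281.2 179.3] ang 83.48 F [ 0.1 -0.1 -1. ] w 49.9 t 16.4333
[[[-0.06,-0.85,-0.06,-0.03,0.01,0.0],[-0.06,-0.85,-0.06,-0.03,0.01,0.0],[-0.06,-0.85,-0.06,-0.03,0.01,0.0],[-0.06,-0.85,-0.07,-0.03,0.01,0.0],[-0.81,0.0,-0.4,0.0,0.0,0.0],[-0.81,0.0,-0.4,0.0,0.0,0.0],[-0.81,0.0,-0.4,0.0,0.0,0.0],[-0.81,0.0,-0.4,0.0,0.0,0.0]]]
[[[-0.81,0.0,-0.4,0.0,0.0,0.0],[-0.81,0.0,-0.4,0.0,0.0,0.0],[-0.81,0.0,-0.4,0.0,0.0,0.0]]]
```

>>> {"fn": "apply_moves", "kwargs": {"commands": [[[0, -0.85, -0.06, 0, 0, 0], [0, -0.85, -0.06, 0, 0, 0], [0, -0.85, -0.06, 0, 0, 0], [0, -0.85, -0.3, 0, 0, 0], [0, -0.1, -0.8, 0, 0, 0], [-0.3, 0, -0.8, 0, 0, 0]]], "claw": 0}}

```text
clock: 16.93
eef_pos: [638.0, 266.5, 313.1]
tool_rot: [-1.538, 0.005, 1.47]
force: [0.3, 0.9, -1.3]
width: 0.2
```

```bash
python3 plan.py 665,200,315,83.2 662,31,310,83.2
```

```text
at [638.  266.5 313.1] ang 84.25 F [ 0.3  0.9 -1.3] w 0.2 t 16.9333
[[[-0.79,-0.03,-0.42,-0.19,0.1,-0.03],[-0.79,-0.03,-0.43,-0.19,0.1,-0.03],[-0.84,0.02,-0.09,0.0,0.0,0.0],[-0.84,0.02,-0.09,0.0,0.0,0.0],[-0.84,0.02,-0.09,0.0,0.0,0.0],[-0.84,0.02,-0.09,0.0,0.0,0.0],[-0.84,0.02,-0.09,0.0,0.0,0.0]]]
```

>>> {"fn": "apply_moves", "kwargs": {"commands": [[[-0.79, -0.03, -0.42, -0.3, 0.1, -0.03], [-0.79, -0.03, -0.43, -0.3, 0.1, -0.03], [-0.84, 0.02, -0.09, -0.1, 0, 0], [-0.84, 0.02, -0.09, 0, 0, 0], [-0.84, 0.02, -0.09, 0, 0, 0], [-0.84, 0.02, -0.09, 0, 0, 0], [-0.84, 0.02, -0.09, 0, 0, 0], [0, 0, 0, 0, 0, 0]]]}}

```text
clock: 17.6
eef_pos: [665.9, 19.4, 293.3]
tool_rot: [-1.584, 0.009, 1.453]
force: [1.0, -1.5, 0.0]
width: -0.2
```

```bash
python3 plan.py 650,32,245,83.2,25
```

```text
at [665.9  19.4 293.3] ang 83.24 F [ 1.  -1.5  0. ] w -0.2 t 17.6
[[[0.09,0.4,0.15,0.05,0.0,-0.04],[0.09,0.4,0.15,0.05,0.0,-0.04],[0.09,0.4,0.15,0.05,0.0,-0.04]]]
```

>>> {"fn": "apply_moves", "kwargs": {"commands": [[[0.09, 0.4, 0.05, 0.05, 0, 0], [0.09, 0.4, 0.1, 0.05, 0, 0], [0.05, 0.3, 0.1, 0, 0, 0], [0, 0, 0, 0, 0, 0]]]}}

```text
clock: 17.93
eef_pos: [654.9, 24.2, 241.6]
tool_rot: [-1.567, 0.012, 1.443]
force: [-0.4, 0.4, -0.6]
width: -0.4
```

```bash
cat > lid.py <<'E'
# plan lid push: lid.py r a_from a_to n [press_mm]  -> rows along the arc from the present pose
import sys
from h import *
from fit import box
from plan import pose
p=np.load('box.npy'); r,a0,a1=map(float,sys.argv[1:4]); n=int(sys.argv[4]); OFF=23
s=readout.read_state(); q=np.array(s['eef_pos']); M=R.from_euler('xyz',s['tool_rot']).as_matrix(); tm=pose(83.2)
b=box(p,(0,0,0))[0]; c,n_=np.cos(p[2]),np.sin(p[2]); d=q-b; bx=c*d[0]+n_*d[1]; by=-n_*d[0]+c*d[1]; zt=q[2]+OFF
# angle the contact corner now implies
from scipy.optimize import brentq
g=lambda a:(bx-11-90)*np.sin(a)+(zt-110)*np.cos(a)-6
try: print('box x,y',round(bx,1),round(by,1),'tip z',round(zt,1),'implied lid angle',round(brentq(g,-.3,1.75),3),'r',round(np.hypot(bx-101,zt-110),1))
except Exception as e: print(bx,by,zt,e)
rv=R.from_matrix(M.T@tm).as_rotvec(degrees=True); cur=q.copy(); rows=[]
for i,a in enumerate(np.linspace(a0,a1,n+1)[1:]):
    t=box(p,(101-r*np.cos(a)+6*np.sin(a),0,110+r*np.sin(a)+6*np.cos(a)-OFF))[0]
    rows.append(np.r_[tm.T@(t-cur)/40,rv/n/5].round(2)); cur=t
print('[['+','.join(str((x+0.).tolist()).replace(' ','') for x in rows)+']]')
E
sed -i 's/^s=readout/if __name__!="__main__": sys.argv=sys.argv[:1]\ns=readout/' plan.py; python3 lid.py 165 1.386 1.0 6
```

```text
at [654.9  24.2 241.6] ang 82.7 F [-0.4  0.4 -0.6] w -0.4 t 17.9333Traceback (most recent call last):
  File "lid.py", line 6, in <module>
    p=np.load('box.npy'); r,a0,a1=map(float,sys.argv[1:4]); n=int(sys.argv[4]); OFF=23
                          ^^^^^^^
ValueError: not enough values to unpack (expected 3, got 0)
```

```bash
sed -i 's/^if __name__!=.*//' plan.py; sed -i 's/^import sys$/import sys; AV=sys.argv[:]; sys.argv=AV[:1]/; s/sys.argv\[1:4\]/AV[1:4]/; s/sys.argv\[4\]/AV[4]/' lid.py; python3 lid.py 165 1.386 1.0 6
```

```text
at [654.9  24.2 241.6] ang 82.7 F [-0.4  0.4 -0.6] w -0.4 t 17.9333
box x,y 119.1 -6.9 tip z 264.6 implied lid angle 1.649 r 155.6
[[[0.17,-0.17,1.32,-0.01,-0.02,-0.02],[0.0,0.06,0.26,-0.01,-0.02,-0.02],[0.0,0.08,0.25,-0.01,-0.02,-0.02],[0.0,0.1,0.25,-0.01,-0.02,-0.02],[0.0,0.11,0.24,-0.01,-0.02,-0.02],[0.0,0.13,0.23,-0.01,-0.02,-0.02]]]
```

>>> {"fn": "apply_moves", "kwargs": {"commands": [[[0.05, -0.05, 0.5, 0, 0, 0], [0.05, -0.05, 0.4, 0, 0, 0], [0, 0, 0.4, 0, 0, 0], [0, 0.06, 0.26, 0, 0, 0], [0, 0.08, 0.25, 0, 0, 0]]]}}

```text
clock: 18.35
eef_pos: [584.1, 37.5, 236.0]
tool_rot: [-1.566, 0.015, 1.444]
force: [2.1, -0.2, 1.7]
width: -0.3
```

```bash
python3 lid.py 165 1.2 0.75 6
```

```text
at [584.1  37.5 236. ] ang 82.71 F [ 2.1 -0.2  1.7] w -0.3 t 18.35
box x,y 47.2 -2.1 tip z 259.0 implied lid angle 1.187 r 158.4
[[[0.05,-0.06,0.3,-0.01,-0.02,-0.03],[0.0,0.13,0.28,-0.01,-0.02,-0.03],[0.0,0.15,0.27,-0.01,-0.02,-0.03],[0.0,0.17,0.26,-0.01,-0.02,-0.03],[0.0,0.19,0.24,-0.01,-0.02,-0.03],[0.0,0.21,0.23,-0.01,-0.02,-0.03]]]
```

Contact made: force of +2 N in x, implied lid angle 1.19. Following the arc.

>>> {"fn": "apply_moves", "kwargs": {"commands": [[[0.03, 0, 0.3, 0, 0, 0], [0, 0.13, 0.28, 0, 0, 0], [0, 0.15, 0.27, 0, 0, 0], [0, 0.17, 0.26, 0, 0, 0], [0, 0.19, 0.24, 0, 0, 0], [0, 0.21, 0.23, 0, 0, 0]]]}}

```text
clock: 18.85
eef_pos: [527.7, 46.6, 204.7]
tool_rot: [-1.583, 0.015, 1.445]
force: [0.8, -0.7, 2.6]
width: 0.1
```

```bash
python3 lid.py 165 0.75 0.3 6; python3 -c "
from h import *
snap('side','s9')"
```

```text
at [527.7  46.6 204.7] ang 82.77 F [ 0.8 -0.7  2.6] w 0.1 t 18.85
box x,y -9.8 0.3 tip z 227.7 implied lid angle 0.778 r 161.6
[[[-0.01,0.25,0.36,0.02,-0.01,-0.03],[0.0,0.24,0.19,0.02,-0.01,-0.03],[0.0,0.26,0.17,0.02,-0.01,-0.03],[0.0,0.27,0.15,0.02,-0.01,-0.03],[0.0,0.28,0.13,0.02,-0.01,-0.03],[0.0,0.29,0.11,0.02,-0.01,-0.03]]]
```

>>> {"fn": "apply_moves", "kwargs": {"commands": [[[0, 0.24, 0.25, 0.02, 0, 0], [0, 0.24, 0.18, 0.02, 0, 0], [0, 0.26, 0.17, 0.02, 0, 0], [0, 0.27, 0.15, 0, 0, 0], [0, 0.28, 0.13, 0, 0, 0], [0, 0.29, 0.11, 0, 0, 0]]]}}

```text
clock: 19.4
eef_pos: [493.0, 52.4, 142.3]
tool_rot: [-1.585, 0.013, 1.446]
force: [-0.7, -0.6, 4.2]
width: -0.5
```

```bash
python3 lid.py 165 0.3 0.0 5
```

```text
at [493.   52.4 142.3] ang 82.86 F [-0.7 -0.6  4.2] w -0.5 t 19.4
box x,y -44.9 1.9 tip z 165.3 implied lid angle 0.324 r 156.1
[[[-0.05,0.26,0.32,0.03,-0.01,-0.03],[0.0,0.24,0.06,0.03,-0.01,-0.03],[0.0,0.24,0.05,0.03,-0.01,-0.03],[0.0,0.25,0.03,0.03,-0.01,-0.03],[0.0,0.25,0.02,0.03,-0.01,-0.03]]]
```

>>> {"fn": "apply_moves", "kwargs": {"commands": [[[0, 0.26, 0.1, 0.03, 0, 0], [0, 0.26, 0.06, 0.03, 0, 0], [0, 0.26, 0.05, 0.03, 0, 0], [0, 0.26, 0.03, 0, 0, 0], [0, 0.25, 0, 0, 0, 0]]]}}

```text
clock: 19.82
eef_pos: [481.0, 54.1, 89.5]
tool_rot: [-1.568, 0.013, 1.448]
force: [-3.5, -0.0, 5.0]
width: -0.0
```

```bash
python3 lid.py 165 0.05 0.0 2
```

```text
at [481.   54.1  89.5] ang 82.96 F [-3.5 -0.   5. ] w -0.0 t 19.8167
box x,y -57.0 2.3 tip z 112.5 implied lid angle -0.022 r 158.1
[[[-0.06,-0.19,0.17,-0.01,-0.02,-0.07],[0.0,0.1,0.01,-0.01,-0.02,-0.07]]]
```

>>> {"fn": "apply_moves", "kwargs": {"commands": [[[0, 0.2, 0, 0, 0, 0], [0, 0.2, 0, 0, 0, 0]]]}}

```text
clock: 19.98
eef_pos: [480.6, 54.3, 73.8]
tool_rot: [-1.566, 0.013, 1.448]
force: [-6.6, -0.1, 36.4]
width: 0.1
```

```bash
python3 - <<'E'
from h import *
st(); s=snap('side','s10'); t=snap('top','top10')
o=np.zeros((480,800,3),np.uint8); o[:,:420]=cv2.resize(s['image'][90:250,260:400],(420,480),interpolation=cv2.INTER_CUBIC); o[:400,425:]=cv2.resize(t['image'][110:230,245:360],(375,400)); cv2.imwrite('pics/c10.png',o[:,:,::-1])
E
```

```text
{'clock': 19.983, 'qpos': [-0.278, 0.605, 0.145, 2.082, -0.157, 0.473, 1.43], 'eef_pos': [480.609, 54.269, 73.844], 'tool_rot': [-1.566, 0.013, 1.448], 'force': [-6.587, -0.118, 36.413], 'width': 0.138}
```

View pics/c10.png

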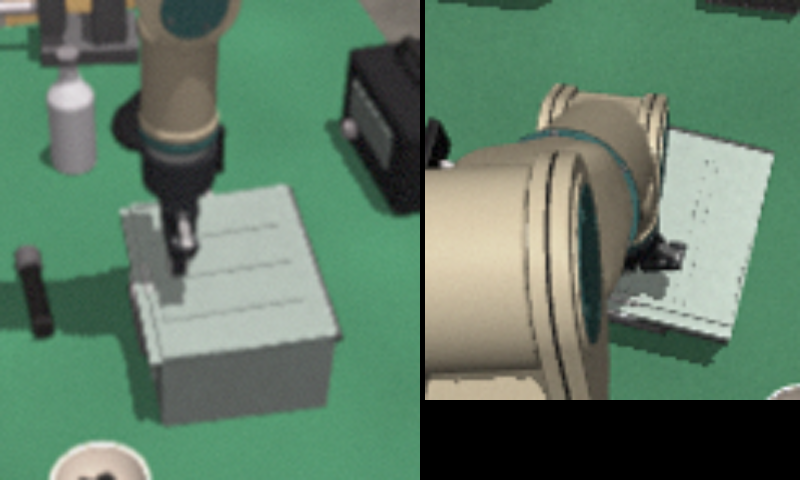

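Lid looks shut under the finger. I lift off and check by measurement.

>>> {"fn": "apply_moves", "kwargs": {"commands": [[[0, 0, 0, 0, 0, 0], [0, -0.3, 0, 0, 0, 0], [0, -0.6, 0, 0, 0, 0], [0, -0.9, 0, 0, 0, 0], [0, -0.9, 0, 0, 0, 0], [0, -0.9, 0, 0, 0, 0], [0, -0.5, 0, 0, 0, 0], [0, 0, 0, 0, 0, 0]]]}}

```text
clock: 20.75
eef_pos: [485.7, 57.0, 247.5]
tool_rot: [-1.564, 0.013, 1.448]
force: [0.9, -0.3, -0.1]
width: 0.1
```

```bash
python3 - <<'E'
from h import *
from fit import box,lidp
st(); p=np.load('box.npy'); s=snap('side','s11'); t=snap('top','top11'); old=load('s10')
# lid shut? front free-edge line as seen: predicted for two angles, and image change since pressing
for a in (0.0,0.1,0.2): print(a,proj(s,[box(p,lidp(p,a,y))[0] for y in (-115,-60)]).round(1).tolist())
d=cv2.absdiff(s['image'],old['image']).max(2); print('changed px front-left lid corner region',(d[185:225,305:375]>30).sum())
g=s['image'].astype(int)
for y in (-60,-90):                                    # brightness profile down across the near lid end
    for col in (330,350):
        pass
# -y end edge of lid: scan columns, find lid(bright)->wall(dark) row
for c in (325,345,362):
    col=g[190:235,c].sum(1); k=np.argmin(np.diff(col)); 
    q=[box(p,lidp(p,0.,-120,x))[0] for x in np.linspace(-190,0,200)]
    def row(a):
        P=proj(s,[box(p,lidp(p,a,-120,x))[0] for x in np.linspace(-190,0,200)]); o=np.argsort(P[:,0]); return round(float(np.interp(c,P[o,0],P[o,1])),1)
    print('col',c,'edge row',190+k+.5,'pred',[row(a) for a in (0,.03,.06,.1,.2)])
# slide
w=s; print('plate pred out/home',proj(s,box(p,[(10,222.5,115),(10,178,115)])).round().tolist())
for q in (185,229.5):
    x,y=proj(s,box(p,[(-5,q-7,115)]))[0].round().astype(int); print(q,g[y-2:y+3,x-2:x+3].mean((0,1)).round())
E
```

```text
{'clock': 20.75, 'qpos': [-0.347, 0.351, 0.223, 1.885, -0.082, 0.926, 1.361], 'eef_pos': [485.703, 57.006, 247.511], 'tool_rot': [-1.564, 0.013, 1.448], 'force': [0.877, -0.279, -0.059], 'width': 0.134}
0.0 [[311.1, 206.3], [308.4, 193.5]]
0.1 [[311.5, 201.9], [308.9, 189.1]]
0.2 [[312.6, 197.4], [309.9, 184.6]]
changed px front-left lid corner region 171
col 325 edge row 206.5 pred [205.9, 204.9, 203.9, 202.5, 199.0]
col 345 edge row 204.5 pred [203.6, 203.0, 202.4, 201.6, 199.5]
col 362 edge row 202.5 pred [201.6, 201.3, 201.1, 200.8, 200.0]
plate pred out/home [[327.0, 135.0], [330.0, 143.0]]
185 [53. 51. 52.]
229.5 [53. 53. 54.]
```

>>> {"fn": "apply_moves", "kwargs": {"commands": [[[0, -0.3, 0, 0, 0, 0], [0, 0, 0, 0, 0, 0], [0, 0, 0, 0, 0, 0], [0, 0, 0, 0, 0, 0], [0, 0, 0, 0, 0, 0], [0, 0, 0, 0, 0, 0], [0, 0, 0, 0, 0, 0]]]}}

```text
clock: 21.43
eef_pos: [478.4, 56.5, 247.3]
tool_rot: [-1.541, 0.021, 1.449]
force: [0.6, 0.9, -0.6]
width: 0.1
```

```bash
python3 - <<'E'
from h import *
from fit import box
p=np.load('box.npy'); S0=load('side0'); s=snap('side','s12'); w=snap('wrist','w12')
d=cv2.absdiff(s['image'],load('s11')['image']).max(2); print('lid-edge change since s11',(d[195:215,305:375]>25).sum())
# plate: match the home plate's look (side0) in the side picture now
x,y=proj(S0,box(p,[(10,178,115)]))[0].round().astype(int)
tm=S0['image'][y-9:y+4,x-14:x+15]; r=cv2.matchTemplate(s['image'][110:170,300:360],tm,cv2.TM_CCOEFF_NORMED); _,v,_,l=cv2.minMaxLoc(r)
print('plate moved px',l[0]+300-(x-14),l[1]+110-(y-9),'score',round(v,2),'expected out',(proj(S0,box(p,[(10,222.5,115)]))[0]-proj(S0,box(p,[(10,178,115)]))[0]).round(1))
# wrist view: plate edges vs prediction
print('wrist pred',[ (q,proj(w,box(p,[(-20,q-7,125),(-20,q+7,125)])).round().tolist()) for q in (185,229.5)])
# bystanders: side view differences at each
for n,(a,b) in dict(bowl=(293,254),wa=(370,295),wb=(337,295),torch=(271,187),can=(283,130),funnel=(312,125)).items():
    print(n,(cv2.absdiff(s['image'],S0['image']).max(2)[b-14:b+15,a-10:a+11]>60).mean().round(2))
E
```

```text
lid-edge change since s11 0
plate moved px -2 -7 score 0.81 expected out [-2.2 -7.7]
wrist pred [(185, [[506.0, 232.0], [521.0, 232.0]]), (229.5, [[555.0, 232.0], [570.0, 232.0]])]
bowl 0.0
wa 0.0
wb 0.0
torch 0.2
can 0.0
funnel 0.12
```

```bash
python3 -c "
from h import *
st(); print(finish_job())"
```

```text
{'clock': 21.533, 'qpos': [-0.348, 0.353, 0.223, 1.881, -0.079, 0.95, 1.358], 'eef_pos': [478.544, 56.526, 247.569], 'tool_rot': [-1.542, 0.021, 1.449], 'force': [-0.571, -0.11, 0.107], 'width': 0.207}
the job is handed in; nothing more can be done
None
```

I put the larger chrome gauge on the free front half of the toolbox tray, pulled the lid release to its stop, then pushed the lid shut. I handed the job in at about 21.5 s; no verdict is reported.

**Last checks:**
- **Lid:** its edge fits an angle of about 0 to within 1 px (roughly 0.03 rad). It did not move in the 0.7 s after I let go, so I take it that the catch holds.
- **Lid release:** before the lid was shut, the plate's edges in the wrist view were within about 1 px of where they should be when fully out. After shutting, it had shifted (-2, -7) px from home in the side view, against (-2.2, -7.7) expected.
- **Gauge:** it lay flat in the tray in the last view I had of it, just after I let it go. It is out of sight now that the lid is shut.
- **Other things on the bench:** the bowl, both wiper arms and the can showed no change in the side view. The torch and funnel areas changed by 20% and 12%. I took that for the arm's shadow and the arm blocking the view, but did not check further.
- **Robot:** the arm stood clear of everything, with no force on it.

**What failed or disagreed:**
- **First grasps:** the first two closed on nothing. The fingers end roughly 20 mm or more above the reported TCP, not at it as the text says. I went lower until the barrel was held, at 18 mm opening.
- **Lid push:** the reported height at the end was about 42 mm below the lid's top, lower than that offset predicted. The peak push was about 36 N.

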